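# Clamp a plaster model with the cam

## Robot

A 7-joint arm with a two-finger parallel gripper is mounted at the origin on the work surface; the furniture and walls round the work are solid. World frame = base frame: x ahead of the robot, y to its left, z up, the work surface at z = 0. Lengths are in m, angles in rad, forces in N, time in s.
With the tool pointing down it reaches from about 0.4 to 0.875 m from the base axis. Payload 19.3 kg.
Tool frame: the origin (TCP) lies midway between the tips of the shut fingers; the grasp point (between the pads) lies 19 mm behind it; x points along the fingers, y is the direction in which the jaws open and shut, and the axes are right-handed (so a half turn about x gives the same grasp; the last joint's range is limited). The gripper opens to 85 mm and grips with 20 to 120 N. Pads are 22 mm wide; open, the fingers measure 114 mm over their backs; the gripper's body (76 mm by 85 mm) begins 54 mm behind the grasp point. The pads swing forward as they close: fully open they stand 13 mm farther back than shut.
Start: joints at [-1.296, 0.521, -0.036, 1.599, 0.021, 1.021, -0.113], TCP at [0.211, 0.588, 0.231] pointing down, gripper open.
Joint ranges: [-2.91, 2.91], [-0.3, 2.13], [-1.5, 1.42], [0.17, 2.43], [-1.26, 4.41], [0.16, 1.93], [-2.52, 2.52]. Speed limits (rad/s): [1.89, 1.89, 2.39, 2.39, 3.01, 3.01, 3.01].

## Interface

Orientations are given as [roll, pitch, yaw] about the fixed x, y, z axes, in that order (R = Rz(yaw) Ry(pitch) Rx(roll)).
In Python, from workcell import bot gives the robot as it stands. The module is installed in compiled form; this text tells all that it offers.
- The arm moves only by the tool servo_tool, never from a script. Its argument "targets" is a list of rows, each an object of numbers: "x", "y", "z": the shift along the tool's x, y, z as a fraction of full scale; "wx", "wy", "wz": the turn, a rotation vector about the tool's x, y, z as a fraction of full scale. A call has 1 to 12 rows; each row is the pose to reach, as a shift and turn from the pose measured when the call began, along the tool's axes at that moment, turning the shorter way round; what a row does not reach only later rows make up. Full scale, the value 1, is 40 cm for a shift and 360 degrees for a turn. A row lasts 1/8 s, in which the tool goes at most 62.5 mm and 10.7 degrees, less where a joint would pass 70% of its speed; a pose out of reach is approached as far as the arm can. A call with a number of a shift or a turn outside -1 to 1 is refused whole. A call with a gripper value outside its range is refused whole. "grip" is the gripper command: -1 is shut, 1 is fully open, values between are in proportion, set as the call begins (left out, the last holds). The fingers move at their own pace and stop on an object; "squeeze" is the grip in N (left out, the last holds). Time passes only in rows, so rows that repeat a pose let the fingers close. It gives the time, the measured TCP pose, the force and the opening at its end, in the units of the state.
- bot.observe(): the state, without advancing time (a new reading comes with each control period).
- bot.grab_frame(name): name is "side" or "top" or "wrist"; returns (picture, depth): 384x512x3 uint8, red, green, blue; 384x512 float32, m along the optical axis (not along the pixel's ray), 0 where there is no reading.
- bot.get_calibration(name): a dict with "intrinsics" (3x3 intrinsics, pixels), "R" (3x3) and "t" (3): a world point X has camera coordinates R X + t. Camera axes: x right, y down, z forward; pixel columns grow to the right and rows downward; lengths in m; the calibration is good to about 2 mm. A picture is of the moment at which its call begins: read the wrist's pose just before it. get_calibration takes no time and is no camera call; for the wrist camera it gives the pose at the moment of the call.
- bot.job_done(): hands the job in, once; it reports no verdict.
Trained networks look in the newest picture that a camera, given by its name, has taken for a name from the list of things; names that differ only in an ending like _2 or _b are one class to them, and where a whole thing is asked for, a point or a joint stands for the part that bears it (a point fixed in the world has none). Each returns a list of dicts, best first, with "confidence" (0 to 1); they miss things now and then, are a little off and sometimes report something else, mostly with a low value. They report only what shows in the picture. A call takes as long as a camera call. They do not tell look-alikes from the thing itself.
- bot.trace(camera, target): "mask" (384x512 bool, what is visible of it) and "pixel" ([column, row] in pixels, amid what is visible of it).
The state is a dict: "clock": time; "qpos": joint angles; "qd": joint speeds; "joint_efforts": joint torques, N m; "position": TCP position; "tool_rot": TCP orientation; "force": force on the tool from outside, world axes, zero at the start; "moment": the same for the moment, N m; "grip_width": finger opening in m.
Only numpy, scipy, OpenCV 4.12 (cv2) and the standard library are available. Lean on these libraries where they do the work, as an engineer would, in place of code of your own. Each camera call takes 0.05 s, during which the arm holds its last target. There are 200 camera calls.

## Task

First slide the plaster dental model along its channel until it sits against the end stop, with the cam still released. Then swing the cam's handle round until the cam's high point bears squarely on the sprung follower, so that the jaw holds the model clamped, and let go. Do not disturb the things lying around the clamp.

Things in the scene. Friction and masses are not known exactly. Their poses are not given: they have to be found in the camera images.
- fixture: Cam clamp for dental models, screwed down on an aluminium bed 25 mm thick. Origin at bench level (z = 0) under the cam's pivot, z up. A channel for the model lies on the +y side of the cam and runs along x, open at -x (bed begins at x = -109 mm), closed by an end stop at +x. Sprung follower and jaw lie between cam and channel, on the y axis, and move to +y.
- stop_face (a point): Middle of the end stop's top edge, 41 mm above the bench, at (30, 85) mm in the fixture's frame; the stop faces -x. The channel is 57 mm wide, between a fence (face at y = 112 mm, x -95 to +50) and a rail (face at y = 55 mm, x -88 to -28), both as high as the stop.
- model: White plaster dental model, loose in the channel with 3 mm side play: block 60 (x) x 54 (y) x 42 mm, tooth arch on top to 52 mm, 0.15 to 0.31 kg, axes parallel to the fixture's. Origin at the centre of its underside, 25 mm above the bench. It starts 40 to 60 mm to -x of its place; against the stop its centre is at x = 0 of the fixture's frame, in line with the jaw.
- cam (a joint): Cam angle about the upright pivot at the fixture's origin, rad, clockwise from above, -2.3 to 0.8. At 0 the handle points along the fixture's -y, straight away from the follower, and the high point is square on the follower; no stop there: it can be turned past. Starts released, -1.9 to -1.35 (handle towards +x), meets the follower at about -1.3. Friction keeps it where it is left.
- cam_top (a point): Pivot axis at the cam's top face, 47 mm above the bench. The cam is an eccentric steel disc, 44 mm diameter, 16 mm thick, its centre 11 mm off the pivot on the side opposite to the handle: the high point is opposite to the handle. Fixed nearby: a drawer cabinet (left), a blue bin with papers (right, nearer the robot), a tall pole past the bench's far edge.
- knob (a point): Centre of the top of the upright black grip on the handle's end, 120 mm above the bench, 70 mm from the pivot. The grip is a fixed round post 20 mm in diameter, 46 to 120 mm above the bench, narrowing above 114 mm; the handle is a round bar 10 mm thick, its top 58 mm above the bench. Swinging takes 2 to 4 N at the grip.
- jaw: Dark steel jaw plate 40 (x) x 8 x 34 mm, top 61 mm above the bench, on the sprung follower; origin at the middle of its face's lower edge. The cam pushes follower and jaw 8 mm towards the model; the jaw meets the model after 1 to 3 mm, moves it against the fence and then presses through a spring (about 14 N at the high point).
- wax_block: Bystander: pink wax block 32 x 55 x 14 mm lying on the robot's side of the clamp, origin at the centre of its underside.
- bottle_1: Bystander: small white bottle 30 mm diameter, 50 mm high, left of the clamp; origin at the centre of its underside.
- marker: Bystander: black and white marker 130 mm long, 16 mm thick, lying right of the clamp; origin at the centre of its underside.
Not all that is in view belongs to the job. What is shaped like the model but orange is not meant.

How it is judged:
On the way:
1. the model sits against the end stop (within 4 mm) with the cam still released (angle below -0.9) (x of model in the frame of fixture between -0.004 and 0.006 m and angle between model's own z axis and vertical below 0.1 rad and value of joint cam below -0.9 rad), for 0.2 s.
At the end, for the whole second after the job is handed in: The model stands flat in the channel against the end stop (within 4 mm), the cam's high point is within 0.2 rad (11 degrees) of square on the follower, the jaw presses the model with more than 5 N, and the model is at rest (x of model in the frame of fixture between -0.004 and 0.006 m and angle between model's own z axis and vertical below 0.06 rad and value of joint cam between -0.2 and 0.2 rad and contact force between jaw and model above 5 N and linear speed of model below 0.01 m/s); the robot touches nothing.
It fails at once if a bystander (wax block, bottle or marker) is moved more than 30 mm (distance of any of wax_block, bottle_1, marker from where it was at the start of the episode above 0.03 m).
It also fails if it takes over 48 s, if anything falls off the work surface, if the arm or the gripper's body presses on something with over 40 N, if the wrist force passes 120 N, or if a joint passes its speed limit or range.

## Working session

There is one attempt and no reset: what is moved stays moved. The work goes in short steps, Python scripts to look and compute and a tool call to move; the robot and the scene stay as the last step left them, time stands still between calls to the robot, and variables do not carry over. Pictures are saved under pics/ and viewed, on a budget of 10 in all, crops included, one or two more only if the job needs it, and the job is handed in when it is done.

Besides the shell and the picture viewer there is one more tool, called after "Emit:" as a command line: name --argument value ..., lists and objects as JSON in quotes. servo_tool: Moves the arm, as the interface text tells. Shift numbers are shares of 40 cm and turn numbers shares of 360 degrees, none past 1 either way. Its arguments: {"type":"object","properties":{"targets":{"type":"array"},"grip":{"type":"number"},"squeeze":{"type":"number"}},"required":["targets"]}

```bash
mkdir -p pics
cat > h.py <<'E'
import numpy as np, cv2
from workcell import bot
def cloud(name):
    p,d=bot.grab_frame(name); c=bot.get_calibration(name)
    K,R,t=map(np.array,(c["intrinsics"],c["R"],c["t"]))
    v,u=np.indices(d.shape)
    P=np.stack([(u-K[0,2])/K[0,0]*d,(v-K[1,2])/K[1,1]*d,d],-1)
    W=(P-t.ravel())@R
    W[d==0]=np.nan
    return p,W
def save(n,p): cv2.imwrite(n,p[...,::-1])
E
python3 - <<'E'
from h import *
s=bot.observe(); print(s["clock"],s["position"],s["tool_rot"],s["grip_width"])
for n in("top","side"):
    p,W=cloud(n); save(f"pics/{n}0.png",p); np.save(f"{n}.npy",W)
    for t in("model","cam","knob","jaw","fixture","wax_block","bottle_1","marker"):
        for r in bot.trace(n,t)[:3]:
            m=r["mask"]&np.isfinite(W[...,2]); q=W[m]
            print(n,t,round(r["confidence"],2),np.round(r["pixel"]),np.round(np.median(q,0),3) if len(q) else None, np.round(np.percentile(q,[2,98],axis=0),3).tolist() if len(q) else None)
E
```

```text
0.0 [0.21115306 0.58789459 0.23071707] [-1.50552059  1.5696561  -1.85028736] 0.08536574916853652
top model 0.87 [351. 251.] [ 0.307 -0.413  0.042] [[0.28, -0.443, -0.0], [0.335, -0.386, 0.055]]
top model 0.74 [217. 181.] [0.527 0.004 0.066] [[0.502, -0.022, 0.026], [0.561, 0.033, 0.078]]
top model 0.31 [242. 161.] [ 0.59  -0.077  0.051] [[0.556, -0.097, 0.018], [0.662, -0.059, 0.12]]
top cam 0.78 [239. 165.] [ 0.585 -0.076  0.051] [[0.557, -0.097, 0.041], [0.659, -0.062, 0.121]]
top knob 0.5 [241. 160.] [ 0.589 -0.077  0.054] [[0.557, -0.097, 0.038], [0.663, -0.062, 0.12]]
top jaw 0.42 [242. 161.] [ 0.586 -0.076  0.053] [[0.556, -0.097, 0.041], [0.659, -0.062, 0.121]]
top jaw 0.36 [227. 166.] [ 0.58  -0.028  0.059] [[0.568, -0.031, 0.026], [0.601, -0.024, 0.063]]
top fixture 0.87 [226. 163.] [ 0.587 -0.033  0.027] [[0.482, -0.115, 0.013], [0.651, 0.051, 0.097]]
top wax_block 0.69 [228. 214.] [ 0.427 -0.028  0.014] [[0.407, -0.053, 0.007], [0.446, -0.003, 0.019]]
top bottle_1 0.46 [188. 139.] [0.668 0.105 0.033] [[0.659, 0.095, 0.011], [0.684, 0.122, 0.053]]
top marker 0.68 [307. 153.
[... 657 characters left out ...]
]
side jaw 0.56 [205. 199.] [ 0.59  -0.023  0.058] [[0.569, -0.03, 0.029], [0.607, -0.021, 0.063]]
side fixture 0.71 [214. 202.] [ 0.58  -0.024  0.027] [[0.48, -0.112, 0.007], [0.655, 0.052, 0.105]]
side fixture 0.41 [206. 200.] [ 0.591 -0.023  0.058] [[0.568, -0.035, 0.026], [0.616, -0.021, 0.064]]
side wax_block 0.51 [251. 242.] [ 0.428 -0.027  0.014] [[0.407, -0.055, 0.004], [0.453, -0.001, 0.018]]
side bottle_1 0.73 [146. 218.] [0.666 0.113 0.032] [[0.658, 0.098, 0.002], [0.68, 0.126, 0.052]]
side bottle_1 0.17 [214. 218.] [0.525 0.009 0.067] [[0.503, -0.023, 0.027], [0.562, 0.034, 0.078]]
side marker 0.51 [264. 144.] [ 0.622 -0.271  0.014] [[0.615, -0.294, 0.009], [0.63, -0.246, 0.019]]
```

Run:
```python
import cv2
a=cv2.imread("pics/top0.png");b=cv2.imread("pics/side0.png")
cv2.imwrite("pics/crop0.png",cv2.hconcat([cv2.resize(a[100:240,150:290],(400,400)),cv2.resize(b[120:260,140:280],(400,400))]))
```

```text
(no output)
```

View pics/top0.png

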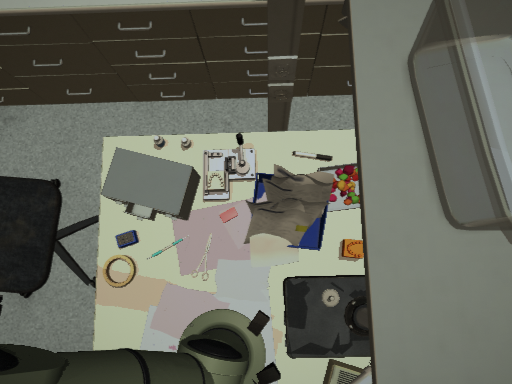

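View pics/crop0.png

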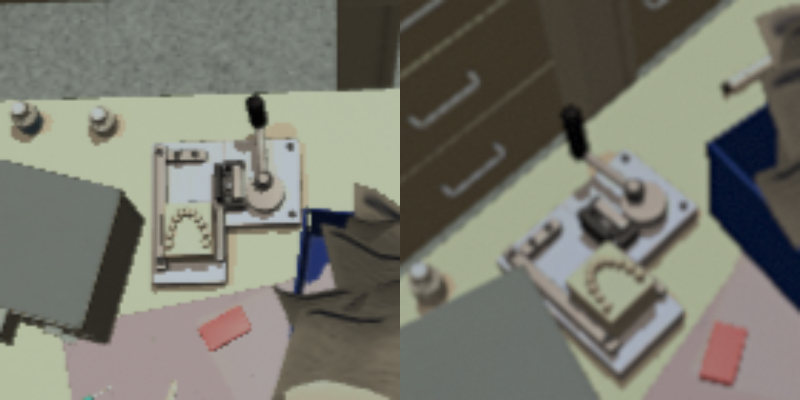

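White model in the channel at top (217,181) fits. The orange look-alike at (351,251) is excluded, and the crop shows the white one with its arch between the fence and rail. Next I'll fit the fixture and map the obstacle heights.

Run:
```python
from h import *
for n in("top","side"):
    W=np.load(n+".npy").reshape(-1,3)
    W=W[np.isfinite(W[:,2])]
    def box(a,b,c,d,e,f):
        return W[(W[:,0]>a)&(W[:,0]<b)&(W[:,1]>c)&(W[:,1]<d)&(W[:,2]>e)&(W[:,2]<f)]
    k=box(.55,.72,-.2,.0,.085,.13); print(n,"post",len(k),k.mean(0).round(4),(k.min(0)+k.max(0))[:2]/2)
    b=box(.46,.68,-.15,.07,.02,.03)
    r=cv2.minAreaRect(b[:,:2].astype(np.float32)); print("bed",r)
    m=box(.48,.58,-.04,.05,.062,.085); r=cv2.minAreaRect(m[:,:2].astype(np.float32));print("model top",r,len(m))
    h=box(.57,.66,-.11,-.04,.052,.062);print("handle",len(h), cv2.fitLine(h[:,:2].astype(np.float32),2,0,.01,.01).ravel(), h[:,:2].mean(0))
    c=box(.56,.63,-.12,-.05,.043,.05);print("cam",len(c),cv2.minEnclosingCircle(c[:,:2].astype(np.float32)))
    f=box(.48,.68,.015,.06,.036,.046);print("fence",len(f),cv2.fitLine(f[:,:2].astype(np.float32),2,0,.01,.01).ravel())
    if n=="top":Wt=W
W=np.concatenate([Wt,W])
print("height max mm; rows x .40..0.74, cols y .2..-.3 step .03")
for x in np.arange(.4,.75,.03):
    print("%.2f"%x,*["%4d"%(1000*max([*W[(abs(W[:,0]-x)<.015)&(abs(W[:,1]-y)<.015)][:,2],-.001])) for y in np.arange(.21,-.31,-.03)])
```

```text
top post 49 [ 0.6545 -0.0745  0.1112] [ 0.6570341  -0.07383159]
bed ((0.56136554479599, -0.034885480999946594), (0.16552479565143585, 0.2101653516292572), 0.7286933064460754)
model top ((0.5378557443618774, 0.002254541963338852), (0.059754397720098495, 0.07108788192272186), 89.3699722290039) 322
handle 77 [ 0.9991299  -0.0417067   0.6114235  -0.07440463] [ 0.61142346 -0.07440463]
cam 87 ((0.5874779224395752, -0.07615064084529877), 0.030304457992315292)
fence 167 [ 0.9987073  -0.05083033  0.5727507   0.0388553 ]
side post 87 [ 0.6546 -0.0699  0.1081] [ 0.65697243 -0.07204408]
bed ((0.552996039390564, -0.03528471291065216), (0.18375971913337708, 0.17671741545200348), 0.26297974586486816)
model top ((0.5396764874458313, 0.004485391080379486), (0.058563824743032455, 0.07465825974941254), 89.74283599853516) 488
handle 111 [ 0.99864995 -0.05194511  0.6139449  -0.07114483] [ 0.61394491 -0.07114483]
cam 140 ((0.5875328779220581, -0.07131261378526688), 0.03287753462791443)
fence 304 [ 0.99949324 -0.03183185  0.5655105   0.03819754]
height max mm; rows x .40..0.74, cols y .2..-.3 step .03
0.40
[... 435 characters left out ...]
  143  137  266  269   -1  872  872
0.55  153  154  156  155  155  153   79   80   73   50   49  138  135    4   -1    6  872  872
0.58  157  155  154  154  153   44   47   32   63   65   67   30    6    9    5    7  871  872
0.61  152  147    5    6    6   43   47   45   62   60   61   31    6    7    6   15  825   21
0.64    8    7    6    5    7   42   45   45   30  121  121   29    6    5    5   17   19   14
0.67   63   62    6   55   53    4    6    5    8  122  121    7    6    5    5    5    6    7
0.70   59   58    7   33    6    6    5    4    6    8    7    5    5    6    6    5    6    6
0.73   -1   -1   -1   -1   -1   -1   -1   -1   -1   -1   -1   -1   -1   -1   -1   -1   -1   -1
```

```bash
cat >> h.py <<'E'
from scipy.spatial.transform import Rotation as Ro
def tool(): 
    s=bot.observe(); return np.array(s["position"]),Ro.from_euler("xyz",s["tool_rot"]),s
def down(a): # tool x down, tool y at world heading a (rad)
    x=np.array([0,0,-1.]);y=np.array([np.cos(a),np.sin(a),0]); return Ro.from_matrix(np.stack([x,y,np.cross(x,y)],1))
def rows(*tg):
    p,R,s=tool()
    for q,Rt in tg:
        d=R.inv().apply(np.array(q)-p)/.4; w=(R.inv()*Rt).as_rotvec()/(2*np.pi)
        print(dict(zip("x y z wx wy wz".split(),np.round([*d,*w],4).tolist())))
E
python3 - <<'E'
from h import *
p,R,s=tool(); print(R.as_matrix().round(3)); a=np.arctan2(*R.as_matrix()[[1,0],1]); print(a)
W=np.load("top.npy").reshape(-1,3); c=W[(W[:,2]>.14)&(W[:,2]<.17)&(W[:,0]<.65)&(W[:,0]>.35)&(W[:,1]>.0)&(W[:,1]<.3)]
print("cab corners",cv2.boxPoints(cv2.minAreaRect(c[:,:2].astype(np.float32))).round(3).tolist())
for a in(-np.pi/2,np.pi/2):
    print(a); rows(((.35,.3,.26),down(a)),((.468,-.008,.26),down(a)),((.468,-.008,.058),down(a)))
E
```

```text
[[-0.     0.338  0.941]
 [-0.     0.941 -0.338]
 [-1.    -0.    -0.   ]]
1.2259366041486681
cab corners [[0.382999986410141, 0.11100000143051147], [0.5590000152587891, 0.061000000685453415], [0.6240000128746033, 0.2939999997615814], [0.4490000009536743, 0.34299999475479126]]
-1.5707963267948966
{'x': -0.0718, 'y': -0.5608, 'z': 0.57, 'wx': 0.4451, 'wy': 0.0, 'wz': 0.0}
{'x': -0.0717, 'y': -1.1858, 'z': 1.1079, 'wx': 0.4451, 'wy': 0.0, 'wz': 0.0}
{'x': 0.4333, 'y': -1.1857, 'z': 1.1079, 'wx': 0.4451, 'wy': 0.0, 'wz': 0.0}
1.5707963267948966
{'x': -0.0718, 'y': -0.5608, 'z': 0.57, 'wx': -0.0549, 'wy': -0.0, 'wz': 0.0}
{'x': -0.0717, 'y': -1.1858, 'z': 1.1079, 'wx': -0.0549, 'wy': -0.0, 'wz': 0.0}
{'x': 0.4333, 'y': -1.1857, 'z': 1.1079, 'wx': -0.0549, 'wy': -0.0, 'wz': 0.0}
```

Emit:
servo_tool --targets '[{"x": -0.072, "y": -0.28, "z": 0.285, "wx": -0.055}, {"x": -0.072, "y": -0.56, "z": 0.57, "wx": -0.055}, {"x": -0.072, "y": -0.56, "z": 0.57, "wx": -0.055}, {"x": -0.072, "y": -0.56, "z": 0.57, "wx": -0.055}, {"x": -0.072, "y": -0.56, "z": 0.57, "wx": -0.055}, {"x": -0.072, "y": -0.56, "z": 0.57, "wx": -0.055}, {"x": -0.072, "y": -0.56, "z": 0.57, "wx": -0.055}, {"x": -0.072, "y": -0.56, "z": 0.57, "wx": -0.055}]' --grip -1

```text
$.targets[0]: bad value
```

Run:
```python
from h import *
p,R,s=tool();print(s["clock"],p,s["qpos"],s["grip_width"],s["force"])
a=np.pi/2
rows(((.468,-.008,.26),down(a)),((.468,-.008,.12),down(a)))
```

```text
0.9 [0.21126341 0.5882012  0.23129358] [-1.29620771  0.5213988  -0.036307    1.59949407  0.0211948   1.02111361
 -0.11283144] 0.08562775368541285 [ 0.231255   -1.12988745  0.92720495]
{'x': -0.0717, 'y': -1.1858, 'z': 1.1079, 'wx': -0.0549, 'wy': -0.0, 'wz': 0.0}
{'x': 0.2783, 'y': -1.1858, 'z': 1.1079, 'wx': -0.0549, 'wy': -0.0, 'wz': 0.0}
```

Emit:
servo_tool --targets '[{"x": -0.072, "y": -0.28, "z": 0.285, "wx": -0.055, "wy": 0, "wz": 0}, {"x": -0.072, "y": -0.56, "z": 0.57, "wx": -0.055, "wy": 0, "wz": 0}, {"x": -0.072, "y": -0.56, "z": 0.57, "wx": -0.055, "wy": 0, "wz": 0}, {"x": -0.072, "y": -0.56, "z": 0.57, "wx": -0.055, "wy": 0, "wz": 0}, {"x": -0.072, "y": -0.56, "z": 0.57, "wx": -0.055, "wy": 0, "wz": 0}, {"x": -0.072, "y": -0.56, "z": 0.57, "wx": -0.055, "wy": 0, "wz": 0}, {"x": -0.072, "y": -0.56, "z": 0.57, "wx": -0.055, "wy": 0, "wz": 0}]' --grip -1

```text
clock: 1.78
position: [0.3503, 0.3004, 0.2604]
tool_rot: [1.001, 1.57, 1.0]
force: [-0.3, 0.0, -0.2]
grip_width: 0.0002
```

Run:
```python
from h import *
p,R,s=tool();print(s["clock"],p,s["qpos"],s["grip_width"],s["force"])
a=np.pi/2
rows(((.468,-.008,.26),down(a)),((.468,-.008,.12),down(a)))
```

```text
1.775 [0.35032466 0.30035207 0.26035942] [-0.8000466   0.22522078 -0.04397898  1.97639129  0.01202507  0.93952669
  0.72058258] 0.0001601237501228337 [-0.30284962  0.02028372 -0.24520928]
{'x': 0.0006, 'y': -0.7708, 'z': 0.2943, 'wx': -0.0, 'wy': 0.0001, 'wz': -0.0001}
{'x': 0.3506, 'y': -0.771, 'z': 0.2942, 'wx': -0.0, 'wy': 0.0001, 'wz': -0.0001}
```

Emit:
servo_tool --targets '[{"x": 0, "y": -0.39, "z": 0.147, "wx": 0, "wy": 0, "wz": 0}, {"x": 0, "y": -0.77, "z": 0.294, "wx": 0, "wy": 0, "wz": 0}, {"x": 0, "y": -0.77, "z": 0.294, "wx": 0, "wy": 0, "wz": 0}, {"x": 0, "y": -0.77, "z": 0.294, "wx": 0, "wy": 0, "wz": 0}, {"x": 0, "y": -0.77, "z": 0.294, "wx": 0, "wy": 0, "wz": 0}, {"x": 0, "y": -0.77, "z": 0.294, "wx": 0, "wy": 0, "wz": 0}, {"x": 0, "y": -0.77, "z": 0.294, "wx": 0, "wy": 0, "wz": 0}]'

```text
clock: 2.65
position: [0.4683, -0.0073, 0.2599]
tool_rot: [1.669, 1.57, 1.669]
force: [-0.4, 0.6, 0.0]
grip_width: 0.0002
```

Run:
```python
from h import *
p,R,s=tool();print(s["clock"],p,s["qpos"],s["force"])
im,W=cloud("wrist"); save("pics/w1.png",im); np.save("w1.npy",W)
for t in("model","cam","jaw"):
    for r in bot.trace("wrist",t)[:2]:
        q=W[r["mask"]];q=q[np.isfinite(q[:,2])]
        print(t,round(r["confidence"],2),np.round(r["pixel"]),np.percentile(q,[2,50,98],axis=0).round(3).tolist() if len(q) else None)
a=np.pi/2
rows(((.468,-.008,.058),down(a)),((.548,-.008,.058),down(a)))
```

```text
2.65 [ 0.4683475  -0.00728084  0.25988353] [-0.2656748   0.23870571  0.18590117  1.96980065 -0.05481902  0.93777174
  1.51787969] [-0.35861414  0.59107769  0.04577027]
model 0.79 [274. 210.] [[0.502, -0.018, 0.031], [0.522, 0.007, 0.066], [0.558, 0.033, 0.077]]
cam 0.63 [214. 246.] [[0.556, -0.095, 0.035], [0.578, -0.074, 0.047], [0.644, -0.056, 0.064]]
jaw 0.52 [248. 242.] [[0.456, -0.031, 0.024], [0.568, -0.025, 0.049], [0.579, -0.013, 0.269]]
{'x': 0.5053, 'y': -0.0053, 'z': 0.0006, 'wx': 0.0004, 'wy': 0.0, 'wz': -0.0001}
{'x': 0.5053, 'y': -0.0057, 'z': 0.2006, 'wx': 0.0004, 'wy': 0.0, 'wz': -0.0001}
```

View pics/w1.png

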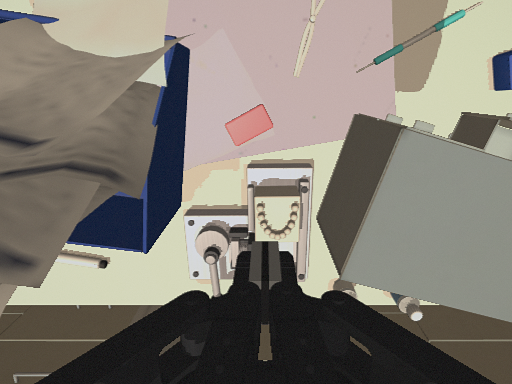

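Run:
```python
from h import *
for n in("w1","top","side"):
    W=np.load(n+".npy").reshape(-1,3); W=W[np.isfinite(W[:,2])]
    for x in np.arange(.4,.58,.02):
        c=W[(abs(W[:,0]-x)<.01)&(W[:,2]>.1)&(W[:,2]<.35)]
        r=c[(c[:,1]<-.055)];l=c[c[:,1]>.04]
        print(n,round(x,2),"right max y",r[:,1].max().round(3) if len(r) else None, r[np.argmax(r[:,1]),2].round(3) if len(r) else None,"left min y",l[:,1].min().round(3) if len(l) else None)
W=np.load("w1.npy").reshape(-1,3)
b=lambda a,b,c,d,e,f:W[(W[:,0]>a)&(W[:,0]<b)&(W[:,1]>c)&(W[:,1]<d)&(W[:,2]>e)&(W[:,2]<f)]
m=b(.49,.575,-.025,.045,.062,.072);print(cv2.minAreaRect(m[:,:2].astype(np.float32)))
m=b(.47,.6,-.035,-.015,.036,.045);print("rail",cv2.minAreaRect(m[:,:2].astype(np.float32)),len(m))
m=b(.47,.6,.03,.06,.036,.045);print("fence",cv2.minAreaRect(m[:,:2].astype(np.float32)),len(m))
```

```text
w1 0.4 right max y -0.102 0.103 left min y 0.193
w1 0.42 right max y -0.099 0.15 left min y 0.101
w1 0.44 right max y -0.084 0.224 left min y 0.095
w1 0.46 right max y -0.055 0.341 left min y 0.04
w1 0.48 right max y -0.112 0.131 left min y 0.084
w1 0.5 right max y -0.115 0.13 left min y 0.078
w1 0.52 right max y -0.118 0.123 left min y 0.072
w1 0.54 right max y -0.121 0.112 left min y 0.067
w1 0.56 right max y None None left min y 0.065
top 0.4 right max y -0.106 0.113 left min y 0.191
top 0.42 right max y -0.102 0.155 left min y 0.099
top 0.44 right max y -0.096 0.187 left min y 0.093
top 0.46 right max y -0.114 0.138 left min y 0.088
top 0.48 right max y -0.117 0.134 left min y 0.082
top 0.5 right max y -0.12 0.136 left min y 0.077
top 0.52 right max y -0.124 0.138 left min y 0.07
top 0.54 right max y -0.124 0.133 left min y 0.064
top 0.56 right max y None None left min y 0.063
side 0.4 right max y -0.103 0.101 left min y 0.193
side 0.42 right max y -0.101 0.151 left min y 0.101
side 0.44 right max y -0.086 0.223 left min y 0.095
side 0.46 right max y -0.11 0.121 left min y 0.09
side 0.48 right max y -0.113 0.12 left min y 0.085
side 0.5 right max y -0.117 0.122 left min y 0.078
side 0.52 right max y -0.119 0.112 left min y 0.073
side 0.54 right max y -0.122 0.134 left min y 0.067
side 0.56 right max y None None left min y 0.066
((0.5312604904174805, 0.007651198655366898), (0.053720876574516296, 0.05946145951747894), 89.27536010742188)
rail ((0.5426347255706787, -0.026340194046497345), (0.013913099654018879, 0.08591900020837784), 84.98589324951172) 374
fence ((0.5462622046470642, 0.04107823967933655), (0.10760214179754257, 0.01722664013504982), 2.9962728023529053) 672
```

Emit:
servo_tool --targets '[{"x": 0.12, "y": 0.02, "z": 0, "wx": 0, "wy": 0, "wz": 0}, {"x": 0.25, "y": 0.02, "z": 0, "wx": 0, "wy": 0, "wz": 0}, {"x": 0.38, "y": 0.02, "z": 0, "wx": 0, "wy": 0, "wz": 0}, {"x": 0.505, "y": 0.02, "z": 0, "wx": 0, "wy": 0, "wz": 0}, {"x": 0.505, "y": 0.02, "z": 0, "wx": 0, "wy": 0, "wz": 0}, {"x": 0.505, "y": 0.02, "z": 0.05, "wx": 0, "wy": 0, "wz": 0}, {"x": 0.505, "y": 0.02, "z": 0.08, "wx": 0, "wy": 0, "wz": 0}, {"x": 0.505, "y": 0.02, "z": 0.11, "wx": 0, "wy": 0, "wz": 0}, {"x": 0.505, "y": 0.02, "z": 0.14, "wx": 0, "wy": 0, "wz": 0}, {"x": 0.505, "y": 0.02, "z": 0.16, "wx": 0, "wy": 0, "wz": 0}, {"x": 0.505, "y": 0.02, "z": 0.18, "wx": 0, "wy": 0, "wz": 0}, {"x": 0.505, "y": 0.02, "z": 0.185, "wx": 0, "wy": 0, "wz": 0}]'

```text
clock: 4.35
position: [0.5421, 0.0022, 0.058]
tool_rot: [1.425, 1.57, 1.427]
force: [-4.3, 0.5, 2.6]
grip_width: -0.0004
```

Run:
```python
from h import *
p,R,s=tool();print(s["clock"],p,s["force"])
for n in ("top","side","wrist"):
    im,W=cloud(n); save(f"pics/{n}2.png",im)
    for r in bot.trace(n,"model")[:2]:
        q=W[r["mask"]];q=q[np.isfinite(q[:,2])]; q=q[(q[:,2]>.06)&(q[:,2]<.085)]
        print(n,round(r["confidence"],2),np.round(r["pixel"]),np.percentile(q,[2,50,98],axis=0).round(3).tolist() if len(q) else None)
```

```text
4.35 [0.54210983 0.00224846 0.05803291] [-4.34361137  0.46667699  2.55578468]
top 0.63 [350. 250.] None
side 0.57 [201. 218.] [[0.552, 0.019, 0.062], [0.603, 0.026, 0.067], [0.609, 0.033, 0.07]]
wrist 0.67 [296. 270.] [[0.551, -0.02, 0.061], [0.556, 0.004, 0.066], [0.597, 0.031, 0.073]]
```

Emit:
servo_tool --targets '[{"x": 0, "y": 0, "z": 0.005, "wx": 0, "wy": 0, "wz": 0}, {"x": 0, "y": 0, "z": 0.01, "wx": 0, "wy": 0, "wz": 0}, {"x": 0, "y": 0, "z": 0.01, "wx": 0, "wy": 0, "wz": 0}]'

```text
clock: 5.03
position: [0.546, 0.0023, 0.0582]
tool_rot: [0.888, 1.57, 0.89]
force: [-1.7, -0.2, 0.2]
grip_width: 0.0001
```

Emit:
servo_tool --targets '[{"x": 0, "y": 0, "z": 0.005, "wx": 0, "wy": 0, "wz": 0}, {"x": 0, "y": 0, "z": 0.01, "wx": 0, "wy": 0, "wz": 0}, {"x": 0, "y": 0, "z": 0.01, "wx": 0, "wy": 0, "wz": 0}]'

```text
clock: 5.4
position: [0.5476, 0.0023, 0.0578]
tool_rot: [2.938, 1.566, 2.94]
force: [-16.3, 1.6, 11.8]
grip_width: -0.0003
```

At the stop: the force rose to 16 N and the tool stopped short. Back off and look.

Emit:
servo_tool --targets '[{"x": 0, "y": 0, "z": -0.04, "wx": 0, "wy": 0, "wz": 0}, {"x": 0, "y": 0, "z": -0.1, "wx": 0, "wy": 0, "wz": 0}, {"x": -0.15, "y": 0, "z": -0.12, "wx": 0, "wy": 0, "wz": 0}, {"x": -0.3, "y": 0, "z": -0.12, "wx": 0, "wy": 0, "wz": 0}, {"x": -0.45, "y": 0, "z": -0.12, "wx": 0, "wy": 0, "wz": 0}, {"x": -0.5, "y": 0, "z": -0.12, "wx": 0, "wy": 0, "wz": 0}, {"x": -0.5, "y": 0, "z": -0.12, "wx": 0, "wy": 0, "wz": 0}]'

```text
clock: 6.28
position: [0.5015, 0.0022, 0.2596]
tool_rot: [1.988, 1.569, 1.99]
force: [0.6, -0.4, -0.8]
grip_width: 0.0005
```

Run:
```python
from h import *
p,R,s=tool();print(s["clock"],p,R.as_matrix()[:,1].round(3),s["force"],s["qpos"])
ims=[]
for n in ("top","side"):
    im,W=cloud(n); np.save(n+"3.npy",W)
    ims.append(cv2.resize(im[100:220,150:270] if n=="top" else im[120:240,140:260],(400,400)))
    for r in bot.trace(n,"model")[:3]:
        q=W[r["mask"]];q=q[np.isfinite(q[:,2])]; q=q[(q[:,2]>.06)&(q[:,2]<.085)]
        if len(q):print(n,round(r["confidence"],2),np.round(r["pixel"]),np.percentile(q,[2,50,98],axis=0).round(3).tolist())
    W=W.reshape(-1,3);k=W[(W[:,0]>.55)&(W[:,0]<.72)&(W[:,1]>-.2)&(W[:,1]<0)&(W[:,2]>.085)&(W[:,2]<.13)]; print("post",len(k),np.percentile(k,[2,50,98],axis=0).round(4).tolist())
save("pics/c3.png",np.hstack(ims))
```

```text
6.275 [0.50145845 0.00216675 0.25959035] [-0.002  1.     0.002] [ 0.63294586 -0.37362148 -0.84517663] [-0.27521429  0.29570922  0.19238354  1.89322772 -0.07007151  0.95951486
  1.52242817]
top 0.65 [220. 157.] [[0.593, -0.019, 0.063], [0.603, -0.013, 0.067], [0.612, -0.006, 0.077]]
post 50 [[0.648, -0.0829, 0.0892], [0.6532, -0.0745, 0.115], [0.6663, -0.0649, 0.1224]]
side 0.95 [196. 206.] [[0.558, -0.019, 0.062], [0.585, 0.008, 0.068], [0.616, 0.033, 0.079]]Traceback (most recent call last):
  File "<stdin>", line 10, in <module>
    return _quantile_unchecked(
        a, q, axis, out, overwrite_input, method, keepdims, weights)
    return _ureduce(a,
                    func=_quantile_ureduce_func,
    ...<5 lines>...
                    overwrite_input=overwrite_input,
                    method=method)
    r = func(a, **kwargs)
    result = _quantile(arr,
                       quantiles=q,
    ...<2 lines>...
                       out=out,
                       weights=wgt)
    slices_having_nans = np.isnan(arr[-1, ...])
                                  ~~~^^^^^^^^^
IndexError: index -1 is out of bounds for axis 0 with size 0
```

Run:
```python
from h import *
ims=[]
for n in ("top","side"):
    im,W=cloud(n)
    ims.append(cv2.resize(im[100:220,150:270] if n=="top" else im[120:240,140:260],(400,400)))
save("pics/c3.png",np.hstack(ims))
for n in("w1","top","side"):
    W=np.load(n+".npy").reshape(-1,3); W=W[np.isfinite(W[:,2])&(W[:,1]<-.08)]
    for z in np.arange(.12,.9,.04):
        c=W[(W[:,2]>z)&(W[:,2]<z+.04)]; d=np.hypot(c[:,0]-.607,c[:,1]+.144)
        if len(c):i=d.argmin();print(n,z.round(2),d[i].round(3),c[i].round(3))
a=0
rows(((.655,-.030,.26),down(a)),((.655,-.045,.09),down(a)))
```

```text
w1 0.12 0.072 [ 0.536 -0.134  0.133]
w1 0.16 0.12 [ 0.488 -0.16   0.17 ]
w1 0.2 0.096 [ 0.516 -0.174  0.239]
w1 0.24 0.093 [ 0.519 -0.173  0.243]
top 0.12 0.073 [ 0.535 -0.136  0.131]
top 0.16 0.127 [ 0.487 -0.187  0.193]
top 0.2 0.098 [ 0.514 -0.176  0.239]
top 0.24 0.085 [ 0.528 -0.176  0.262]
top 0.28 0.12 [ 0.49  -0.174  0.284]
top 0.32 0.146 [ 0.749 -0.176  0.324]
top 0.36 0.145 [ 0.75  -0.166  0.367]
top 0.4 0.147 [ 0.752 -0.169  0.409]
top 0.44 0.154 [ 0.759 -0.169  0.443]
top 0.48 0.154 [ 0.759 -0.166  0.482]
top 0.52 0.154 [ 0.759 -0.166  0.547]
top 0.56 0.154 [ 0.758 -0.17   0.562]
top 0.6 0.154 [ 0.759 -0.168  0.619]
top 0.76 0.118 [ 0.602 -0.262  0.791]
top 0.8 0.122 [ 0.611 -0.266  0.812]
top 0.84 0.119 [ 0.591 -0.262  0.852]
top 0.88 0.205 [ 0.503 -0.321  0.916]
side 0.12 0.07 [ 0.537 -0.134  0.134]
side 0.16 0.127 [ 0.48  -0.148  0.198]
side 0.2 0.098 [ 0.514 -0.175  0.239]
side 0.24 0.083 [ 0.529 -0.174  0.262]
side 0.28 0.116 [ 0.493 -0.169  0.282]
side 0.32 0.143 [ 0.749 -0.163  0.356]
side 0.36 0.145 [ 0.75  -0.17   0.372]
side 0.4 0.146 [ 0.752 -0.164  0.401]
side 0.44 0.155 [ 0.76  -0.169  0.447]
{'x': -0.0094, 'y': -0.0808, 'z': 0.3868, 'wx': 0.2503, 'wy': -0.0008, 'wz': 0.0007}
{'x': 0.4155, 'y': -0.1185, 'z': 0.3892, 'wx': 0.2503, 'wy': -0.0008, 'wz': 0.0007}
```

View pics/c3.png

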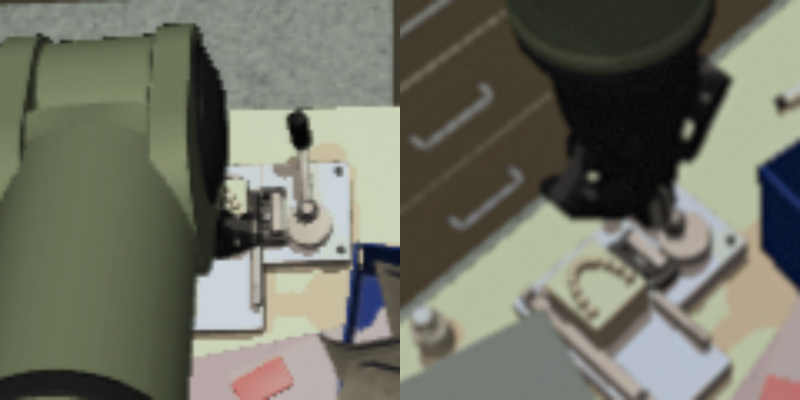

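Run:
```python
from h import *
for n in("top3","side3"):
    W=np.load(n+".npy").reshape(-1,3); W=W[np.isfinite(W[:,2])]
    for x in np.arange(.2,.6,.04):
        c=W[(abs(W[:,0]-x)<.02)&(W[:,1]<.12)&(W[:,1]>-.14)&(W[:,2]>.3)&(W[:,2]<1)]
        if len(c):print(n,x.round(2),"z",np.percentile(c[:,2],[1,99]).round(3),"y",np.percentile(c[:,1],[1,99]).round(3))
```

```text
top3 0.2 z [0.756 0.892] y [-0.052  0.088]
top3 0.24 z [0.76  0.852] y [-0.051  0.047]
top3 0.28 z [0.732 0.816] y [-0.06   0.038]
top3 0.32 z [0.715 0.79 ] y [-0.062  0.035]
top3 0.36 z [0.688 0.763] y [-0.059  0.037]
top3 0.4 z [0.622 0.735] y [-0.057  0.039]
top3 0.44 z [0.58  0.707] y [-0.056  0.049]
top3 0.48 z [0.321 0.678] y [-0.064  0.05 ]
top3 0.52 z [0.351 0.652] y [-0.063  0.052]
top3 0.56 z [0.582 0.628] y [-0.052  0.053]
side3 0.2 z [0.735 0.813] y [0.045 0.092]
side3 0.24 z [0.717 0.789] y [0.032 0.06 ]
side3 0.28 z [0.685 0.769] y [0.023 0.052]
side3 0.32 z [0.658 0.747] y [0.024 0.046]
side3 0.36 z [0.631 0.728] y [0.028 0.048]
side3 0.4 z [0.592 0.709] y [0.03  0.051]
side3 0.44 z [0.451 0.688] y [-0.015  0.055]
side3 0.48 z [0.308 0.667] y [-0.048  0.066]
side3 0.52 z [0.313 0.648] y [-0.009  0.067]
side3 0.56 z [0.554 0.618] y [0.057 0.059]
```

Emit:
servo_tool --targets '[{"x": -0.01, "y": -0.02, "z": 0.1, "wx": 0.03, "wy": 0, "wz": 0}, {"x": -0.01, "y": -0.04, "z": 0.2, "wx": 0.06, "wy": 0, "wz": 0}, {"x": -0.01, "y": -0.06, "z": 0.3, "wx": 0.09, "wy": 0, "wz": 0}, {"x": -0.01, "y": -0.08, "z": 0.387, "wx": 0.12, "wy": 0, "wz": 0}, {"x": -0.01, "y": -0.08, "z": 0.387, "wx": 0.15, "wy": 0, "wz": 0}, {"x": -0.01, "y": -0.08, "z": 0.387, "wx": 0.18, "wy": 0, "wz": 0}, {"x": -0.01, "y": -0.08, "z": 0.387, "wx": 0.21, "wy": 0, "wz": 0}, {"x": -0.01, "y": -0.08, "z": 0.387, "wx": 0.24, "wy": 0, "wz": 0}, {"x": -0.01, "y": -0.08, "z": 0.387, "wx": 0.25, "wy": 0, "wz": 0}, {"x": -0.01, "y": -0.08, "z": 0.387, "wx": 0.25, "wy": 0, "wz": 0}]'

```text
clock: 7.82
position: [0.6549, -0.0296, 0.2594]
tool_rot: [-1.584, 1.564, 3.131]
force: [0.3, -0.1, 0.1]
grip_width: -0.0
```

Run:
```python
from h import *
p,R,s=tool();print(s["clock"],p,R.as_matrix().round(3).tolist(),s["qpos"])
rows(((.657,-.040,.09),down(0)))
# arc rows from the descended pose, post angle th from +x clockwise
C=np.array([.587,-.074]); 
from scipy.spatial.transform import Rotation as Ro
p0=np.array([.657,-.040,.09]);R0=down(0)
for g in np.radians([3,10,20,30,40,50,60,70,80,90]):
    post=C+.07*np.array([np.cos(g),-np.sin(g)]); t=np.array([-np.sin(g),-np.cos(g)])
    q=np.array([*(post-.021*t),.09]); d=R0.inv().apply(q-p0)/.4
    print(round(np.degrees(g)),d.round(4),((R0.inv()*down(-g)).as_rotvec()/2/np.pi).round(4))
```

```text
7.825 [ 0.65494426 -0.02956179  0.2594092 ] [[-0.007, 1.0, 0.003], [0.0, 0.003, -1.0], [-1.0, -0.007, -0.0]] [-0.39525955  0.61493386  0.57253919  1.49510711 -0.35015023  1.14223573
  0.24512083]
{'x': 0.4235, 'y': 0.008, 'z': 0.0261, 'wx': 0.0005, 'wy': -0.0, 'wz': 0.0011}
3 [0.     0.0025 0.0417] [0.0083 0.     0.    ]
10 [0.     0.0065 0.0637] [0.0278 0.     0.    ]
20 [0.     0.0074 0.0955] [0.0556 0.     0.    ]
30 [0.     0.0028 0.127 ] [0.0833 0.     0.    ]
40 [ 0.     -0.0072  0.1573] [0.1111 0.     0.    ]
50 [ 0.     -0.0223  0.1853] [0.1389 0.     0.    ]
60 [ 0.     -0.042   0.2103] [0.1667 0.     0.    ]
70 [ 0.     -0.0658  0.2315] [0.1944 0.     0.    ]
80 [ 0.     -0.0929  0.2482] [0.2222 0.     0.    ]
90 [ 0.     -0.1225  0.26  ] [0.25 0.   0.  ]
```

Emit:
servo_tool --targets '[{"x": 0.14, "y": 0.008, "z": 0.026, "wx": 0, "wy": 0, "wz": 0.001}, {"x": 0.28, "y": 0.008, "z": 0.026, "wx": 0, "wy": 0, "wz": 0.001}, {"x": 0.42, "y": 0.008, "z": 0.026, "wx": 0, "wy": 0, "wz": 0.001}, {"x": 0.423, "y": 0.008, "z": 0.026, "wx": 0, "wy": 0, "wz": 0.001}, {"x": 0.423, "y": 0.008, "z": 0.026, "wx": 0, "wy": 0, "wz": 0.001}]'

```text
clock: 8.45
position: [0.6579, -0.0404, 0.0921]
tool_rot: [1.353, 1.57, -0.215]
force: [0.2, -0.1, 1.7]
grip_width: -0.0002
```

Emit:
servo_tool --targets '[{"x": 0.003, "y": 0.002, "z": 0.02, "wx": 0.008, "wy": 0, "wz": 0}, {"x": 0.003, "y": 0.003, "z": 0.042, "wx": 0.01, "wy": 0, "wz": 0}, {"x": 0.003, "y": 0.005, "z": 0.064, "wx": 0.028, "wy": 0, "wz": 0}, {"x": 0.003, "y": 0.006, "z": 0.08, "wx": 0.042, "wy": 0, "wz": 0}, {"x": 0.003, "y": 0.005, "z": 0.096, "wx": 0.056, "wy": 0, "wz": 0}, {"x": 0.003, "y": 0.003, "z": 0.111, "wx": 0.07, "wy": 0, "wz": 0}, {"x": 0.003, "y": 0.001, "z": 0.127, "wx": 0.083, "wy": 0, "wz": 0}, {"x": 0.003, "y": -0.009, "z": 0.157, "wx": 0.111, "wy": 0, "wz": 0}, {"x": 0.003, "y": -0.009, "z": 0.157, "wx": 0.111, "wy": 0, "wz": 0}]'

```text
clock: 9.57
position: [0.6548, -0.1043, 0.0917]
tool_rot: [1.838, 1.569, -0.427]
force: [0.8, -0.5, -0.9]
grip_width: -0.0
```

Run:
```python
from h import *
p,R,s=tool();print(s["clock"],p,R.as_matrix()[:,1].round(3),s["force"],s["qpos"])
ims=[]
for n in ("top","side"):
    im,W=cloud(n)
    ims.append(cv2.resize(im[100:220,150:270] if n=="top" else im[120:240,140:260],(400,400)))
save("pics/c4.png",np.hstack(ims))
C=np.array([.587,-.074])
for g in np.radians([40,45,50,55,60,65,70,75,80,85,90]):
    post=C+.07*np.array([np.cos(g),-np.sin(g)]); t=np.array([-np.sin(g),-np.cos(g)])
    print(round(np.degrees(g)),end=" ");rows(((*(post-.021*t),.09),down(-g)))
```

```text
9.575 [ 0.65481752 -0.10425609  0.09167208] [ 0.768 -0.64   0.002] [ 0.76110966 -0.52730208 -0.88015305] [-0.31908732  0.85129606  0.64444281  1.62188267 -0.62452508  0.88166579
 -0.12523226]
40 {'x': 0.0031, 'y': -0.0015, 'z': -0.0001, 'wx': 0.0012, 'wy': -0.0001, 'wz': -0.0002}
45 {'x': 0.003, 'y': 0.0023, 'z': 0.0153, 'wx': 0.0151, 'wy': -0.0001, 'wz': -0.0002}
50 {'x': 0.003, 'y': 0.0047, 'z': 0.0311, 'wx': 0.029, 'wy': -0.0001, 'wz': -0.0002}
55 {'x': 0.003, 'y': 0.0057, 'z': 0.047, 'wx': 0.0429, 'wy': -0.0001, 'wz': -0.0002}
60 {'x': 0.003, 'y': 0.0054, 'z': 0.0629, 'wx': 0.0568, 'wy': -0.0001, 'wz': -0.0001}
65 {'x': 0.003, 'y': 0.0037, 'z': 0.0788, 'wx': 0.0707, 'wy': -0.0001, 'wz': -0.0001}
70 {'x': 0.003, 'y': 0.0006, 'z': 0.0944, 'wx': 0.0846, 'wy': -0.0001, 'wz': -0.0001}
75 {'x': 0.003, 'y': -0.0039, 'z': 0.1097, 'wx': 0.0985, 'wy': -0.0001, 'wz': -0.0001}
80 {'x': 0.003, 'y': -0.0097, 'z': 0.1246, 'wx': 0.1124, 'wy': -0.0001, 'wz': -0.0001}
85 {'x': 0.003, 'y': -0.0167, 'z': 0.1389, 'wx': 0.1262, 'wy': -0.0001, 'wz': -0.0001}
90 {'x': 0.003, 'y': -0.025, 'z': 0.1525, 'wx': 0.1401, 'wy': -0.0001, 'wz': -0.0001}
```

View pics/c4.png

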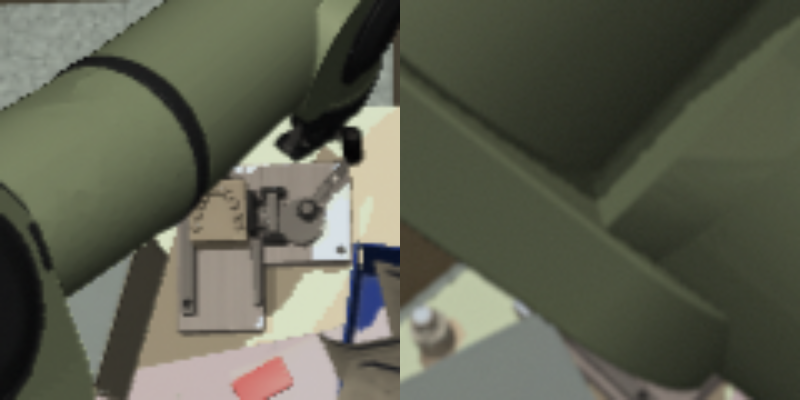

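Emit:
servo_tool --targets '[{"x": 0.003, "y": 0.002, "z": 0.015, "wx": 0.015, "wy": 0, "wz": 0}, {"x": 0.003, "y": 0.005, "z": 0.031, "wx": 0.029, "wy": 0, "wz": 0}, {"x": 0.003, "y": 0.006, "z": 0.047, "wx": 0.043, "wy": 0, "wz": 0}, {"x": 0.003, "y": 0.005, "z": 0.063, "wx": 0.057, "wy": 0, "wz": 0}, {"x": 0.003, "y": 0.004, "z": 0.079, "wx": 0.071, "wy": 0, "wz": 0}, {"x": 0.003, "y": 0.001, "z": 0.094, "wx": 0.085, "wy": 0, "wz": 0}, {"x": 0.003, "y": -0.004, "z": 0.11, "wx": 0.098, "wy": 0, "wz": 0}, {"x": 0.003, "y": -0.01, "z": 0.125, "wx": 0.112, "wy": 0, "wz": 0}, {"x": 0.003, "y": -0.014, "z": 0.133, "wx": 0.12, "wy": 0, "wz": 0}, {"x": 0.003, "y": -0.014, "z": 0.133, "wx": 0.12, "wy": 0, "wz": 0}]'

```text
clock: 10.92
position: [0.6173, -0.1408, 0.0907]
tool_rot: [2.745, 1.568, -0.267]
force: [4.4, -0.9, 3.0]
grip_width: -0.0002
```

Run:
```python
from h import *
p,R,s=tool();print(s["clock"],p,R.as_matrix()[:,1].round(3),s["force"],s["qpos"])
ims=[]
for n in ("top","side"):
    im,W=cloud(n)
    ims.append(cv2.resize(im[100:220,150:270] if n=="top" else im[120:240,140:260],(400,400)))
    W=W.reshape(-1,3);h=W[(W[:,0]>.56)&(W[:,0]<.66)&(W[:,1]<-.09)&(W[:,1]>-.2)&(W[:,2]>.05)&(W[:,2]<.122)]
    for lo,hi in((.05,.06),(.105,.122)):
        k=h[(h[:,2]>lo)&(h[:,2]<hi)]; print(n,lo,len(k),np.percentile(k[:,:2],[5,50,95],axis=0).round(3).tolist() if len(k) else "")
save("pics/c5.png",np.hstack(ims))
C=np.array([.587,-.074])
for g in np.radians([82.5,85,88,90,93]):
    post=C+.07*np.array([np.cos(g),-np.sin(g)]); t=np.array([-np.sin(g),-np.cos(g)])
    print(round(np.degrees(g)),end=" ");rows(((*(post-.021*t),.09),down(-g)))
```

```text
10.925 [ 0.61731188 -0.1407903   0.09065706] [ 0.129 -0.992  0.001] [ 4.37196852 -0.92694131  3.01405757] [-0.36456498  0.88497593  0.81848384  1.71489446 -0.80009856  0.9066645
 -0.64742108]
top 0.05 44 [[0.587, -0.145], [0.591, -0.117], [0.598, -0.092]]
top 0.105 43 [[0.587, -0.156], [0.596, -0.146], [0.607, -0.138]]
side 0.05 0 
side 0.105 0 
82 {'x': 0.0016, 'y': -0.0004, 'z': 0.0008, 'wx': -0.0001, 'wy': -0.0004, 'wz': -0.0002}
85 {'x': 0.0015, 'y': 0.0017, 'z': 0.0085, 'wx': 0.0068, 'wy': -0.0004, 'wz': -0.0002}
88 {'x': 0.0015, 'y': 0.0039, 'z': 0.0178, 'wx': 0.0151, 'wy': -0.0004, 'wz': -0.0001}
90 {'x': 0.0015, 'y': 0.005, 'z': 0.0241, 'wx': 0.0207, 'wy': -0.0004, 'wz': -0.0001}
93 {'x': 0.0015, 'y': 0.0063, 'z': 0.0336, 'wx': 0.029, 'wy': -0.0004, 'wz': -0.0001}
```

View pics/c5.png

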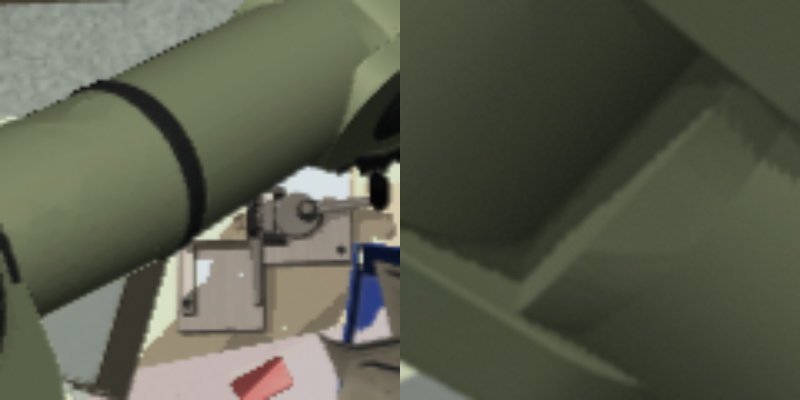

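Emit:
servo_tool --targets '[{"x": 0.0015, "y": 0.002, "z": 0.009, "wx": 0.007, "wy": 0, "wz": 0}, {"x": 0.0015, "y": 0.004, "z": 0.018, "wx": 0.015, "wy": 0, "wz": 0}, {"x": 0.0015, "y": 0.005, "z": 0.026, "wx": 0.022, "wy": 0, "wz": 0}, {"x": 0.0015, "y": 0.005, "z": 0.026, "wx": 0.022, "wy": 0, "wz": 0}]'

```text
clock: 11.52
position: [0.608, -0.1441, 0.0906]
tool_rot: [2.918, 1.566, -0.229]
force: [4.9, -0.8, 4.5]
grip_width: 0.0004
```

Emit:
servo_tool --targets '[{"x": 0, "y": 0, "z": -0.05, "wx": 0, "wy": 0, "wz": 0}, {"x": 0, "y": 0, "z": -0.08, "wx": 0, "wy": 0, "wz": 0}, {"x": -0.15, "y": 0, "z": -0.08, "wx": 0, "wy": 0, "wz": 0}, {"x": -0.3, "y": 0, "z": -0.08, "wx": 0, "wy": 0, "wz": 0}, {"x": -0.45, "y": 0, "z": -0.08, "wx": 0, "wy": 0, "wz": 0}, {"x": -0.5, "y": 0, "z": -0.08, "wx": 0, "wy": 0, "wz": 0}, {"x": -0.5, "y": 0, "z": -0.08, "wx": 0, "wy": 0, "wz": 0}]'

```text
clock: 12.4
position: [0.6393, -0.1442, 0.2915]
tool_rot: [2.999, 1.565, -0.148]
force: [-0.0, 0.4, -0.8]
grip_width: 0.0001
```

Run:
```python
from h import *
p,R,s=tool();print(s["clock"],p,s["force"],s["qpos"])
ims=[]
for n in ("top","wrist"):
    im,W=cloud(n); np.save(n+"6.npy",W)
    ims.append(cv2.resize(im[100:250,150:300] if n=="top" else im,(400,400)))
    W=W.reshape(-1,3)
    b=lambda a,b,c,d,e,f:W[(W[:,0]>a)&(W[:,0]<b)&(W[:,1]>c)&(W[:,1]<d)&(W[:,2]>e)&(W[:,2]<f)]
    for nm,k in(("post",b(.55,.66,-.2,-.1,.11,.124)),("bar",b(.56,.63,-.135,-.085,.05,.061)),("jaw",b(.55,.63,-.05,-.01,.055,.0625)),("model",b(.52,.65,-.02,.05,.0635,.07))):
        if len(k): print(n,nm,len(k),np.percentile(k[:,:2],[3,50,97],axis=0).round(4).tolist())
save("pics/c6.png",np.hstack(ims))
```

```text
12.4 [ 0.63931205 -0.14422416  0.29147512] [-0.00906283  0.42761265 -0.79005663] [-0.43483267  0.73220444  1.02561136  1.47837025 -0.63988731  1.2856052
 -0.92151915]
top post 31 [[0.5777, -0.1553], [0.5847, -0.1463], [0.5943, -0.14]]
top bar 46 [[0.5818, -0.1327], [0.5856, -0.1135], [0.5916, -0.0881]]
top jaw 36 [[0.5579, -0.028], [0.5866, -0.0246], [0.6072, -0.0182]]
top model 192 [[0.5596, -0.019], [0.5825, 0.0033], [0.6152, 0.0317]]
wrist post 228 [[0.5803, -0.1538], [0.5891, -0.1459], [0.5958, -0.1379]]
wrist bar 293 [[0.5831, -0.1334], [0.5891, -0.1115], [0.5925, -0.0867]]
wrist jaw 276 [[0.5649, -0.0258], [0.5907, -0.021], [0.6179, -0.015]]
wrist model 1490 [[0.5602, -0.0171], [0.5893, 0.008], [0.6171, 0.0337]]
```

View pics/c6.png

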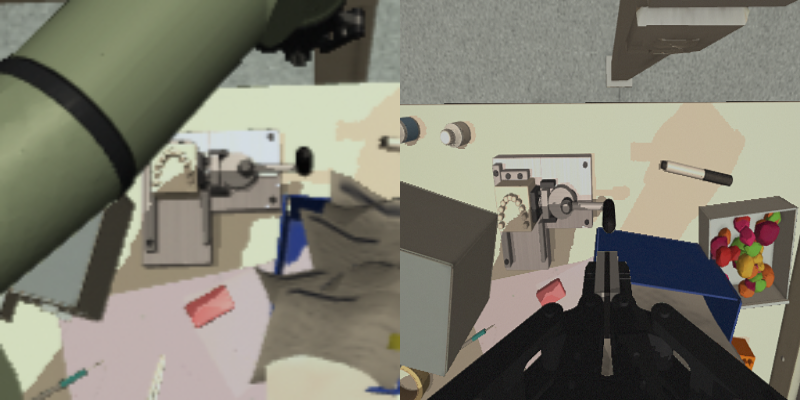

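Run:
```python
from h import *
for n in("wrist6","top6"):
    W=np.load(n+".npy").reshape(-1,3)
    b=lambda a,b,c,d,e,f:W[(W[:,0]>a)&(W[:,0]<b)&(W[:,1]>c)&(W[:,1]<d)&(W[:,2]>e)&(W[:,2]<f)][:,:2].astype(np.float32)
    l=cv2.fitLine(b(.57,.605,-.133,-.09,.052,.061),2,0,.01,.01).ravel()
    print(n,"bar vs world y deg",np.degrees(np.arctan2(l[0],l[1])+np.pi/2)%180-90)
    for nm,k in(("model",b(.53,.65,-.018,.05,.062,.069)),("bed",b(.46,.68,-.15,.07,.021,.03))):
        print(nm,cv2.minAreaRect(k))
```

```text
wrist6 bar vs world y deg 1.8581467
model ((0.5882422924041748, 0.009113593026995659), (0.054165732115507126, 0.06025877594947815), 89.94702911376953)
bed ((0.5619885325431824, -0.0396038293838501), (0.1646551787853241, 0.2191629856824875), 0.18743792176246643)
top6 bar vs world y deg -2.626007
model ((0.5865563750267029, 0.008024942129850388), (0.048187337815761566, 0.05909788981080055), 89.3782730102539)
bed ((0.56098872423172, -0.03530484437942505), (0.21025396883487701, 0.16575399041175842), 89.823486328125)
```

```bash
python3 -c "
from workcell import bot
print(bot.job_done())"
```

```text
the job is handed in; nothing more can be done
None
```

I pushed the white model along the channel with the shut fingers until it met the end stop, where the force jumped to about 16 N. The cam was still released at that point. I then swung the grip about 90° clockwise with the fingers, backed off, raised clear and handed the job in at about 12.5 s. No verdict is reported.

What the last checks showed:
- **Model:** flat, with its centre at x of about 0.587–0.588 m, in line with the pivot within about 1 mm.
- **Cam handle:** the two cameras disagreed a little, at +1.9° and −2.6° from world y. Both are well inside the 11° limit.
- **Jaw:** it appeared to be against the model, which had shifted about 1 mm towards the fence. The clamping force itself could not be measured.
- **Bystanders:** the wax block, bottle and marker looked unmoved in the last picture. I did not measure them again.
- **Robot:** it was clear of everything, with no outside force beyond the sensor's small drift.

One move call was refused for a row missing some of its numbers; nothing moved.

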